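# Line up the counter supplies by height

### The job

Line up the eraser, the box of paper clips, the copper-coloured coin roll and the ink bottle on the four round pads of the wooden strip in order of height, one to a pad: the lowest on the pad next to the strip's red end, the tallest on the pad next to its blue end. Set each down the way up it stands now, centred on its pad, and let go of it.

Things in the scene. Friction and masses are not known exactly. Their poses are not given: they have to be found in the camera images.
- eraser_center (a point): white eraser with a pink end, lying flat: 20 (its x) x 44 (its y) x 12 mm high, the lowest of the four. This point is its centre, 6 mm above its underside; z up.
- clip_box_center (a point): pale teal carton of paper clips with a dark teal band, lying flat: 45 (its x) x 60 (its y) x 22 mm high, second lowest. This point is its centre, 11 mm above its underside; z up.
- coin_roll_center (a point): copper-orange paper-wrapped roll of coins standing on end: round, 26 mm across, 50 mm high, third in height. This point is its centre, 25 mm above its underside; z up.
- ink_bottle_center (a point): dark blue stamp-ink bottle with a black cap, standing: round, body 37 mm across and 60 mm high, cap 21 mm across on top, 76 mm high in all, the tallest of the four. This point is half-way up on its axis, 38 mm above its underside; z up.
- pad_0_top (a point): flat black round rubber pad, 42 mm across, 2 mm thick, fixed in the row on the light wooden strip (56 x 272 x 4 mm, lying flat); this point is the centre of the pad's top face, 6 mm above the cabinet top. The four pads lie in a straight row along the strip's length in the order 0, 1, 2, 3, 62 mm apart; x axis across the strip, y axis along it from pad 0 to pad 3, z up.
- pad_1_top (a point): pad 1 of the same row, like pad 0 (centre of its top face, same axes).
- pad_2_top (a point): pad 2 of the same row, like pad 0 (centre of its top face, same axes).
- pad_3_top (a point): pad 3 of the same row, like pad 0 (centre of its top face, same axes).
- end_red: red plastic stop, a low bar (56 x 12 x 12 mm) across one end of the wooden strip, fixed; it lies 35 mm beyond the end pad. It sits beside pad 0 or beside pad 3, and a like blue bar marks the other end. Origin at the centre of its underside, 4 mm above the cabinet top.
- leaflet_stand: heavy leaflet stand at the right of the cabinet top, not part of the job, fixed: an obstacle to steer round. A white upright sheet 230 mm wide and 300 mm high, leaning back about 18 degrees, on a foot 120 x 220 mm. Origin at the centre of the foot's underside; its x axis points from the sheet's front to its back, y along its width, z up. All else on the cabinet top is under 100 mm high (mug, glue stick, stapler, calculator and the like) and is not needed.
Not all that is in view belongs to the job. What is shaped like the part that bears coin_roll_center but yellow is not meant.

How it is judged (in metres and radians):
At the end, for the whole second after the job is handed in: Counted from the red end of the strip, the eraser, the clip box, the coin roll and the ink bottle each rest upright (within 0.1 rad) on their own pad, centres within 15 mm of the pad's centre, at rest and released (((horizontal distance between end_red and pad_0_top below 0.08 m and horizontal distance between eraser_center and pad_0_top below 0.015 m and horizontal distance between clip_box_center and pad_1_top below 0.015 m and horizontal distance between coin_roll_center and pad_2_top below 0.015 m and horizontal distance between ink_bottle_center and pad_3_top below 0.015 m) or (horizontal distance between end_red and pad_3_top below 0.08 m and horizontal distance between eraser_center and pad_3_top below 0.015 m and horizontal distance between clip_box_center and pad_2_top below 0.015 m and horizontal distance between coin_roll_center and pad_1_top below 0.015 m and horizontal distance between ink_bottle_center and pad_0_top below 0.015 m)) and height (world z) of eraser_center between 0.009 and 0.017 m and angle between each of eraser_center, clip_box_center, coin_roll_center, ink_bottle_center's own z axis and vertical below 0.1 rad and linear speed of each of eraser, clip_box, coin_roll, ink_bottle below 0.01 m/s and contact force between each of eraser, clip_box, coin_roll, ink_bottle and the fingers below 0.05 N and height (world z) of clip_box_center between 0.014 and 0.022 m and height (world z) of coin_roll_center between 0.028 and 0.036 m and height (world z) of ink_bottle_center between 0.041 and 0.049 m); the robot touches nothing.
It also fails if it takes over 102 s, if anything falls off the work surface, if the arm or the gripper's body presses on something with over 40 N, if the wrist force passes 120 N, or if a joint passes its speed limit or range.

### The arm

A 6-joint arm with a two-finger parallel gripper is mounted at the origin on a cart in front of the work surface, level with it; the furniture and walls round the work are solid. World frame = base frame: x ahead of the robot, y to its left, z up, the work surface at z = 0. Lengths are in m, angles in degrees, forces in N, time in s.
With the tool pointing down it reaches from about 0.4 to 0.925 m from the base axis. Payload 12.5 kg.
Tool frame: the origin (TCP) lies on the front face of the gripper's body, between the roots of the fingers; the fingertips stand 78 mm ahead of it and the grasp point (between the pads) lies 59 mm ahead of it; z points along the fingers, y is the line along which they close (so a half turn about z gives the same grasp; the last joint's range is limited). The gripper opens to 95 mm and grips with 3 to 60 N. Pads are 20 mm wide; open, the fingers measure 119 mm over their backs; the gripper's body (75 mm by 180 mm) begins 59 mm behind the grasp point.
Start: joints at [66.085, 28.126, 89.318, -0, 62.55, -6.05], TCP at [0.192, 0.595, 0.292] pointing down, gripper open.
Joint ranges: [-177.58, 177.58], [-47.91, 125.51], [2.72, 160], [-65.01, 245.01], [3.68, 167.84], [-153.87, 153.87]. Speed limits (degrees/s): [127.2, 127.2, 159.86, 180, 180, 180].

### API

Orientations are given as [roll, pitch, yaw] about the fixed x, y, z axes, in that order (R = Rz(yaw) Ry(pitch) Rx(roll)).
In Python, from cell import * gives the robot as it stands.
- The arm moves only by the tool play_rows, never from a script. Its argument "steps" is a list of rows, each an object with "delta_pos": the shift along the tool's x, y, z normalised to -1 to 1, where 1 is 0.05 m, a list of three; "delta_rot": the turn, a rotation vector about the tool's x, y, z normalised to -1 to 1, where 1 is 8 degrees, a list of three. In form: [{"delta_pos": [x, y, z], "delta_rot": [rx, ry, rz]}, ...]. A call has 1 to 8 rows; each row shifts and turns the commanded pose from where the row before left it, along the tool's axes as they then stand; what a row does not reach is not made up. A row lasts 1/10 s, in which the tool goes at most 50 mm and 8.59 degrees, less where a joint would pass 70% of its speed; a pose out of reach is approached as far as the arm can. A call with a number of a shift or a turn outside -1 to 1 is refused whole. A call with a gripper value outside its range is refused whole. "hand" is the opening, from -1 (shut) to 1 (fully open), set as the call begins (left out, the last holds). The fingers move at their own pace and stop on an object; the grip force is fixed at half the most. Time passes only in rows, so rows that do not move let the fingers close. It gives the time, the measured TCP pose, the force, the opening and the grip force at its end, in the units of the state.
- state(): the state, without advancing time (a new reading comes with each control period).
- grab_frame(name): name is "scene" or "top" or "wrist"; returns the picture (480x640x3 uint8, blue, green, red); there is no depth.
- camera_params(name): a dict with "fx", "fy", "cx", "cy" (pixels), "R" (3x3) and "t" (3): a world point X has camera coordinates R X + t. Camera axes: x right, y down, z forward; pixel columns grow to the right and rows downward; lengths in m; the calibration is good to about 2 mm. A picture is of the moment at which its call begins: read the wrist's pose just before it. camera_params takes no time and is no camera call; for the wrist camera it gives the pose at the moment of the call.
- hand_in(): hands the job in; it is judged then, once.
Trained networks look in the newest picture that a camera, given by its name, has taken for a name from the list of things; names that differ only in an ending like _2 or _b are one class to them, and where a whole thing is asked for, a point or a joint stands for the part that bears it (a point fixed in the world has none). Each returns a list of dicts, best first, with "score" (0 to 1); they miss things now and then, are a little off and sometimes report something else, mostly with a low value. They report only what shows in the picture. A call takes as long as a camera call. They do not tell look-alikes from the thing itself.
- regions_of(camera, target): "region" (480x640 bool, what is visible of it) and "bbox" ([left, top, right, bottom] in pixels, round what is visible of it).
The state is a dict: "time_s": time; "joint_positions": joint angles; "joint_velocities": joint speeds; "effort": joint torques, N m; "eef_pos": TCP position; "ee_rot": TCP orientation; "contact_force": force on the tool from outside, world axes, zero at the start; "moment": the same for the moment, N m; "gripper_width": finger opening in m; "grip_force": force on a finger pad.
Only numpy, scipy, OpenCV 4.12 (cv2) and the standard library are available. Lean on these libraries where they do the work, as an engineer would, in place of code of your own. Each camera call takes 0.05 s, during which the arm holds its last target. There are 200 camera calls.

## Working session

There is one attempt and no reset: what is moved stays moved. The work goes in short steps, Python scripts to look and compute and a tool call to move; the robot and the scene stay as the last step left them, time stands still between calls to the robot, and variables do not carry over. Pictures are saved under pics/ and viewed, at most 14 in all, crops included, and the job is handed in when it is done.

Besides the shell and the picture viewer there is one more tool, called after "Request:" as a command line: name --argument value ..., lists and objects as JSON in quotes. play_rows: Moves the arm, as the interface text tells. Its arguments: {"type":"object","properties":{"steps":{"type":"array","items":{"type":"object","properties":{"delta_pos":{"type":"array","items":{"type":"number","minimum":-1,"maximum":1}},"delta_rot":{"type":"array","items":{"type":"number","minimum":-1,"maximum":1}}}}},"hand":{"type":"number"}},"required":["steps"]}

```bash
mkdir -p pics; ls
python3 - <<'E'
from cell import *
import cv2
s=state(); print({k:s[k] for k in ("time_s","eef_pos","ee_rot","gripper_width","joint_positions")})
for n in ("scene","top"):
    cv2.imwrite(f"pics/{n}0.png",grab_frame(n))
    p=camera_params(n); print(n,p)
E
```

```text
pics
{'time_s': 0.0, 'eef_pos': array([0.191657  , 0.59471614, 0.29163009]), 'ee_rot': array([-1.79933434e+02, -6.30139058e-03,  1.62135206e+02]), 'gripper_width': 0.09549712424758218, 'joint_positions': array([ 6.60837352e+01,  2.81663013e+01,  8.93514984e+01, -8.46606025e-04,
        6.25490602e+01, -6.05108397e+00])}
scene {'fx': 555.8819718309127, 'fy': 555.8819718309127, 'cx': 322.89589943299507, 'cy': 240.27855600042705, 'R': array([[ 0.89755982, -0.44088985,  0.00158277],
       [-0.31396061, -0.6416705 , -0.69977689],
       [ 0.30954015,  0.6275947 , -0.71435971]]), 't': array([-0.47608173,  0.26997816,  0.69862849])}
top {'fx': 582.667735858036, 'fy': 582.667735858036, 'cx': 319.2752300413729, 'cy': 243.22901651232166, 'R': array([[-2.92268193e-03, -9.99854625e-01,  1.67983907e-02],
       [-9.87762351e-01,  2.66972264e-04, -1.55966233e-01],
       [ 1.55939075e-01, -1.70486576e-02, -9.87619536e-01]]), 't': array([0.08343116, 0.56029531, 0.82279856])}
```

View pics/top0.png

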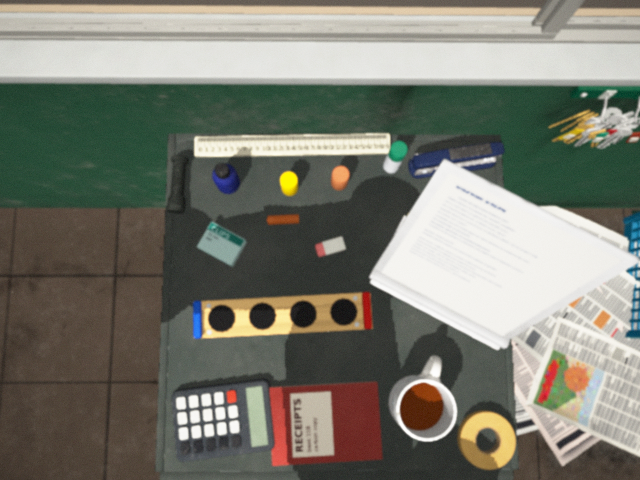

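View pics/scene0.png

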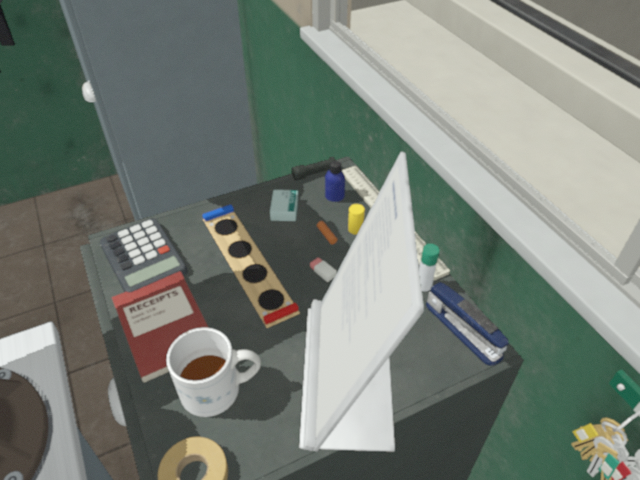

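```bash
cat > h.py <<'E'
from cell import *
import cv2, numpy as np
from scipy.optimize import minimize
def box(a,b,z): return np.array([[x,y,h] for x in(-a/2,a/2) for y in(-b/2,b/2) for h in(0,z)])
def cyl(d,h,z0=0):
    t=np.linspace(0,2*np.pi,32); return np.array([[d/2*np.cos(u),d/2*np.sin(u),z] for u in t for z in(z0,z0+h)])
M={"eraser_center":[box(.020,.044,.012)],"clip_box_center":[box(.045,.060,.022)],"coin_roll_center":[cyl(.026,.050)],
   "ink_bottle_center":[cyl(.037,.060),cyl(.021,.016,.060)],"end_red":[box(.056,.012,.012)]}
def proj(p,X): c=X@p["R"].T+p["t"]; return np.c_[p["fx"]*c[:,0]/c[:,2]+p["cx"],p["fy"]*c[:,1]/c[:,2]+p["cy"]]
def plane(p,uv,z):
    d=p["R"].T@np.array([(uv[0]-p["cx"])/p["fx"],(uv[1]-p["cy"])/p["fy"],1]); o=-p["R"].T@p["t"]; return (o+d*(z-o[2])/d[2])[:2]
def fit(p,mask,name,z0,yaws=range(0,180,15)):
    S=8
    def f(q):
        c,s=np.cos(q[2]),np.sin(q[2]); im=np.zeros(mask.shape,np.uint8)
        for m in M[name]:
            X=m@np.array([[c,s,0],[-s,c,0],[0,0,1]])+[q[0],q[1],z0]
            cv2.fillConvexPoly(im,cv2.convexHull(np.round(proj(p,X)*S).astype(np.int32)),1,shift=3)
        return -(im.astype(bool)&mask).sum()/(im.astype(bool)|mask).sum()
    v,u=np.nonzero(mask); c=plane(p,(u.mean(),v.mean()),z0+.5*max(m[:,2].max() for m in M[name]))
    if name[:3] in("coi","ink"): yaws=[0]
    best=None
    for y in yaws:
        r=minimize(f,[*c,np.radians(y)],method="Nelder-Mead",options=dict(initial_simplex=np.array([[*c,np.radians(y)]]*4)+np.array([[0,0,0],[.006,0,0],[0,.006,0],[0,0,.15]]),xatol=1e-4,fatol=1e-4))
        if best is None or r.fun<best.fun: best=r
    return best.x[:2],np.degrees(best.x[2])%180,-best.fun
E
python3 - <<'E'
from h import *
grab_frame("top"); p=camera_params("top")
for n in M:
    for d in regions_of("top",n)[:3]:
        if d["score"]<.3: continue
        x,y,i=fit(p,d["region"],n,.004 if n=="end_red" else 0); print(n,round(d["score"],2),d["bbox"],x.round(4),round(y,1),round(i,3))
for k in range(4):
    for d in regions_of("top",f"pad_{k}_top")[:5]: 
        v,u=np.nonzero(d["region"]); print(k,round(d["score"],2),plane(p,(u.mean(),v.mean()),.006).round(4),d["bbox"])
    break
for uv in((250,136),(250,84)): print(plane(p,uv,0), plane(p,uv,.3))
d=regions_of("top","leaflet_stand"); print([(e["score"],e["bbox"]) for e in d])
print(plane(p,(372,278),.03),plane(p,(440,160),.3))
print(state()["time_s"])
E
```

```text
eraser_center 0.62 [315.9, 237.0, 347.1, 255.4] [0.5609 0.0653] 17.2 0.935
clip_box_center 0.68 [209.2, 305.2, 237.9, 329.2] [0.4514 0.2297] 0.0 0.427
clip_box_center 0.58 [195.6, 223.4, 246.3, 267.0] [0.5642 0.2322] 150.2 0.923
coin_roll_center 0.85 [283.0, 171.5, 298.5, 194.7] [0.6565 0.129 ] 2.4 0.92
coin_roll_center 0.58 [332.0, 165.9, 349.7, 187.1] [0.665  0.0497] 0.7 0.867
ink_bottle_center 0.9 [211.7, 165.1, 235.6, 192.3] [0.6608 0.2239] 2.8 0.881
end_red 0.73 [362.9, 288.2, 371.3, 331.7] [0.4625 0.0105] 1.1 0.919
0 0.82 [0.4607 0.0456] [331.5, 297.5, 360.2, 327.0]
[0.74151763 0.19247474] [0.63597262 0.16069933]
[0.82981175 0.19385108] [0.69478944 0.16161618]
[(0.73, [363.5, 286.6, 374.8, 328.7])]
[0.50978263 0.00348486] [ 0.60985217 -0.042261  ]
0.5
```

```bash
cat > go.py <<'E'
import sys; from cell import *; import numpy as np
# go.py x y z yaw [x y z yaw ...]: per leg, turn first (units of 8 deg about tool z), then shift in tool axes (units of 50 mm)
a=np.array(sys.argv[1:],float).reshape(-1,4); s=state(); p=np.array(s["eef_pos"]); r=s["ee_rot"]; w=r[2]
print("t",round(s["time_s"],1),"pos",p.round(4),"rot",r.round(2),"open",round(s["gripper_width"],4),"grip",round(s["grip_force"],1),"F",np.round(s["contact_force"],1))
for q in a:
    d=(q[3]-w+180)%360-180; w=q[3]; y=np.radians(w); e=q[:3]-p; p=q[:3]
    print("rz total",round(-d/8,2),"shift xyz total",np.round([e[0]*np.cos(y)+e[1]*np.sin(y),e[0]*np.sin(y)-e[1]*np.cos(y),-e[2]],3)/1,"m ->units",np.round(np.array([e[0]*np.cos(y)+e[1]*np.sin(y),e[0]*np.sin(y)-e[1]*np.cos(y),-e[2]])/.05,2))
E
python3 - <<'E'
from h import *
p=camera_params("top"); im=cv2.imread("pics/top0.png")
m=(cv2.cvtColor(im,cv2.COLOR_BGR2GRAY)<45).astype(np.uint8); m[:295]=0; m[340:]=0; m[:,:203]=0; m[:,362:]=0
n,l,st,c=cv2.connectedComponentsWithStats(m)
for i in range(1,n):
    if st[i,4]>150: print(st[i],plane(p,c[i],.006).round(4))
q=camera_params("scene"); o=-p["R"].T@p["t"]; o2=-q["R"].T@q["t"]
ray=lambda P,u,v:P["R"].T@np.array([(u-P["cx"])/P["fx"],(v-P["cy"])/P["fy"],1])
N=np.cross(ray(p,0,82),ray(p,560,86))
for uv in((302,30),(470,170),(560,243)):
    d=ray(q,*uv); print("sill",o2+d*(N@(o-o2))/(N@d))
E
python3 go.py .561 .065 .2 107
```

```text
[331 300  25  24 475] [0.4609 0.0456]
[291 302  24  25 466] [0.4579 0.1072]
[251 304  23  24 443] [0.4554 0.1694]
[210 306  23  24 447] [0.4524 0.2313]
sill [0.75871257 0.5653642  0.16116611]
sill [ 0.72575142 -0.04131173  0.23045283]
sill [ 0.71466601 -0.21053933  0.2539808 ]
t 0.5 pos [0.1917 0.5949 0.2922] rot [180.    -0.   162.13] open 0.0953 grip 0.0 F [-0.  -0.3 -0.5]
rz total 6.89 shift xyz total [-0.615  0.198  0.092] m ->units [-12.29   3.96   1.84]
```

Request:
play_rows --steps '[{"delta_pos": [0,0,0],"delta_rot": [0,0,1]},{"delta_pos": [0,0,0],"delta_rot": [0,0,1]},{"delta_pos": [0,0,0],"delta_rot": [0,0,1]},{"delta_pos": [0,0,0],"delta_rot": [0,0,1]},{"delta_pos": [0,0,0],"delta_rot": [0,0,1]},{"delta_pos": [0,0,0],"delta_rot": [0,0,1]},{"delta_pos": [0,0,0],"delta_rot": [0,0,0.9]}]' --hand 1

```text
time_s: 1.2
eef_pos: [0.1917, 0.5949, 0.2923]
ee_rot: [180.0, -0.0, 106.6]
contact_force: [-0.4, 0.3, -0.4]
gripper_width: 0.0949
grip_force: 0.0
```

```bash
python3 go.py .561 .065 .24 107
```

```text
t 1.2 pos [0.1917 0.5949 0.2923] rot [ 1.8000e+02 -1.0000e-02  1.0661e+02] open 0.0949 grip 0.0 F [-0.4  0.3 -0.4]
rz total -0.05 shift xyz total [-0.615  0.198  0.052] m ->units [-12.29   3.96   1.05]
```

Request:
play_rows --steps '[{"delta_pos": [-0.85,0.28,0.05]},{"delta_pos": [-0.85,0.28,0.05]},{"delta_pos": [-0.85,0.28,0.05]},{"delta_pos": [-0.85,0.28,0.05]},{"delta_pos": [-0.85,0.28,0.05]},{"delta_pos": [-0.85,0.28,0.05]},{"delta_pos": [-0.85,0.28,0.05]},{"delta_pos": [-0.85,0.28,0.05]}]'

```text
validation failed for argument at $.st...
```

Request:
play_rows --steps '[{"delta_pos": [-0.8,0.28,0.1]},{"delta_pos": [-0.8,0.28,0.1]},{"delta_pos": [-0.8,0.28,0.1]},{"delta_pos": [-0.8,0.28,0.1]},{"delta_pos": [-0.8,0.28,0.1]},{"delta_pos": [-0.8,0.28,0.1]},{"delta_pos": [-0.6,0.04,0.1]}]'

```text
validation failed for argument at $.st...
```

```bash
python3 go.py .561 .065 .24 107
python3 - <<'E'
from h import *
p=camera_params("wrist"); im=grab_frame("wrist"); cv2.imwrite("pics/w1.png",im)
for n in ("eraser_center","clip_box_center"):
    for d in regions_of("wrist",n)[:2]: print(n,d["score"],d["bbox"],fit(p,d["region"],n,0))
E
```

```text
t 1.2 pos [0.1917 0.5949 0.2923] rot [ 1.8000e+02 -1.0000e-02  1.0661e+02] open 0.0949 grip 0.0 F [-0.4  0.3 -0.4]
rz total -0.05 shift xyz total [-0.615  0.198  0.052] m ->units [-12.29   3.96   1.05]
```

View pics/w1.png

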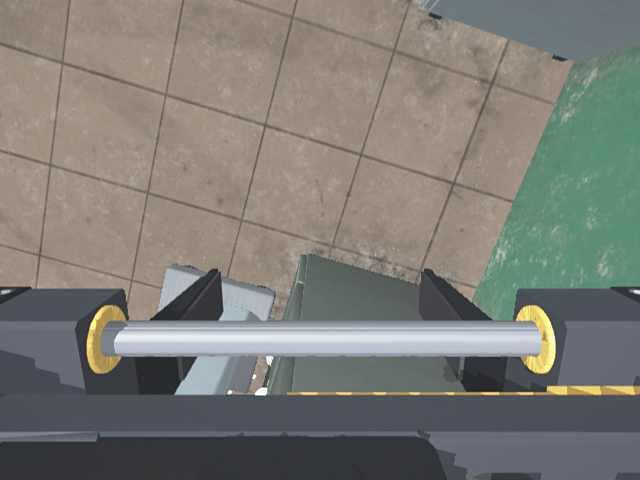

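The picture shows only floor and the cabinet's edge (around 360,270); the moves were refused because of the missing turn. I'll repeat them.

Request:
play_rows --steps '[{"delta_pos": [-0.85,0.28,0.05],"delta_rot": [0,0,0]},{"delta_pos": [-0.85,0.28,0.05],"delta_rot": [0,0,0]},{"delta_pos": [-0.85,0.28,0.05],"delta_rot": [0,0,0]},{"delta_pos": [-0.85,0.28,0.05],"delta_rot": [0,0,0]},{"delta_pos": [-0.85,0.28,0.05],"delta_rot": [0,0,0]},{"delta_pos": [-0.85,0.28,0.05],"delta_rot": [0,0,0]},{"delta_pos": [-0.85,0.28,0.05],"delta_rot": [0,0,0]},{"delta_pos": [-0.85,0.28,0.05],"delta_rot": [0,0,0]}]'

```text
time_s: 2.15
eef_pos: [0.3987, 0.3007, 0.2724]
ee_rot: [180.0, -0.0, 107.2]
contact_force: [0.4, -0.3, -0.1]
gripper_width: 0.0954
grip_force: 0.0
```

```bash
python3 go.py .561 .065 .24 107
python3 - <<'E'
from h import *
p=camera_params("wrist"); im=grab_frame("wrist"); cv2.imwrite("pics/w2.png",im)
R=p["R"]; print("cam pos",-R.T@p["t"],"fwd",R[2],"up",-R[1])
for n in ("eraser_center","clip_box_center"):
    for d in regions_of("wrist",n)[:2]: print(n,d["score"],d["bbox"],fit(p,d["region"],n,0))
E
```

```text
t 2.1 pos [0.3987 0.3007 0.2724] rot [ 1.7997e+02 -1.0000e-02  1.0718e+02] open 0.0954 grip 0.0 F [ 0.4 -0.3 -0.1]
rz total 0.02 shift xyz total [-0.273  0.086  0.032] m ->units [-5.46  1.73  0.65]
cam pos [0.3784154  0.36787896 0.36573695] fwd [ 0.07383095 -0.23952934 -0.96807783] up [-0.28545697  0.9250346  -0.25064977]
```

Request:
play_rows --steps '[{"delta_pos": [-0.8,0.29,0.1],"delta_rot": [0,0,0]},{"delta_pos": [-0.8,0.29,0.1],"delta_rot": [0,0,0]},{"delta_pos": [-0.8,0.29,0.1],"delta_rot": [0,0,0]},{"delta_pos": [-0.8,0.29,0.1],"delta_rot": [0,0,0]},{"delta_pos": [-0.8,0.29,0.1],"delta_rot": [0,0,0]},{"delta_pos": [-0.8,0.29,0.1],"delta_rot": [0,0,0]},{"delta_pos": [-0.66,0,0.1],"delta_rot": [0,0,0]}]'

```text
time_s: 3.0
eef_pos: [0.5623, 0.0661, 0.237]
ee_rot: [179.9, 0.0, 107.1]
contact_force: [-0.4, 1.0, 0.3]
gripper_width: 0.0949
grip_force: 0.0
```

```bash
python3 go.py .561 .065 .14 107
python3 - <<'E'
from h import *
p=camera_params("wrist"); im=grab_frame("wrist"); cv2.imwrite("pics/w3.png",im)
for n in M:
    for d in regions_of("wrist",n)[:2]: print(n,d["score"],d["bbox"],fit(p,d["region"],n,0))
E
```

```text
t 3.0 pos [0.5623 0.0661 0.237 ] rot [1.7994e+02 1.0000e-02 1.0714e+02] open 0.0949 grip 0.0 F [-0.4  1.   0.3]
rz total 0.02 shift xyz total [-0.001 -0.002  0.097] m ->units [-0.01 -0.03  1.94]
eraser_center 0.63 [309.4, 198.6, 332.0, 248.6] (array([0.56275616, 0.06594183]), np.float64(16.197668577833017), np.float64(0.9345941686367218))
eraser_center 0.62 [409.7, 255.7, 456.2, 291.1] (array([0.67535798, 0.05074735]), np.float64(71.83527224699218), np.float64(0.4302147239263804))
clip_box_center 0.79 [341.7, 2.2, 443.4, 70.3] (array([0.56670201, 0.23431635]), np.float64(152.95247466467504), np.float64(0.9774136403897254))
coin_roll_center 0.7 [435.2, 170.0, 485.6, 209.3] (array([0.65754283, 0.129582  ]), np.float64(6.6707116547984), np.float64(0.9500601684717208))
coin_roll_center 0.6 [412.0, 255.0, 455.8, 291.6] (array([0.66580019, 0.05299067]), np.float64(1.7729650665279235), np.float64(0.3794642857142857))
ink_bottle_center 0.94 [479.4, 30.7, 574.4, 100.5] (array([0.66556523, 0.22604524]), np.float64(6.707847952241739), np.float64(0.8830543933054393))
end_red 0.86 [160.5, 238.1, 227.2, 265.9] (array([0.4633022 , 0.00966021]), np.float64(5.267156125019288), np.float64(0.7879537953795379))
```

View pics/w3.png

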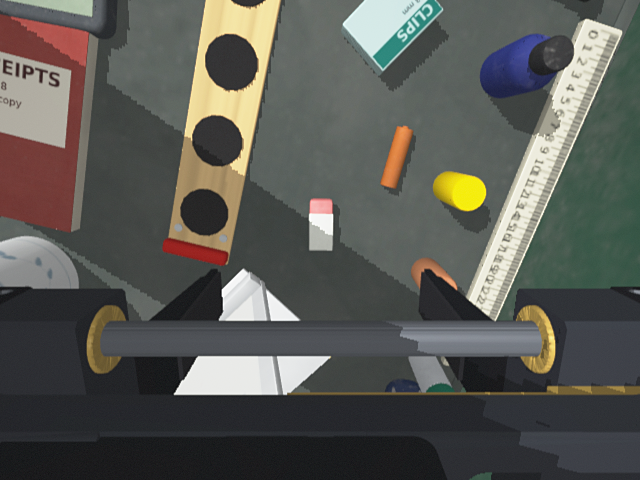

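Wrist view: eraser at (320,223), clip box (392,36), yellow roll (460,190), copper roll partly behind the finger (433,272), bottle (525,65), red end (195,250). The numbers agree with the top camera. I'll descend on the eraser.

Request:
play_rows --hand 0 --steps '[{"delta_pos": [0,0,0.5],"delta_rot": [0,0,0.1]},{"delta_pos": [0,0.01,0.7],"delta_rot": [0,0,0]},{"delta_pos": [0,0,0.7],"delta_rot": [0,0,0]},{"delta_pos": [0,0,0.6],"delta_rot": [0,0,0]},{"delta_pos": [0,0,0.4],"delta_rot": [0,0,0]},{"delta_pos": [0,0,0.2],"delta_rot": [0,0,0]},{"delta_pos": [0,0,0],"delta_rot": [0,0,0]}]'

```text
time_s: 4.0
eef_pos: [0.5607, 0.0676, 0.0816]
ee_rot: [-179.9, -0.0, 106.2]
contact_force: [-0.5, 0.2, 0.4]
gripper_width: 0.0488
grip_force: 0.0
```

```bash
python3 go.py .5628 .0659 .080 106.5
```

```text
t 4.0 pos [0.5607 0.0676 0.0816] rot [-1.7993e+02 -3.0000e-02  1.0624e+02] open 0.0488 grip 0.0 F [-0.5  0.2  0.4]
rz total -0.03 shift xyz total [-0.002  0.002  0.002] m ->units [-0.05  0.03  0.03]
```

Request:
play_rows --hand -1 --steps '[{"delta_pos": [-0.03,0.03,0.03],"delta_rot": [0,0,0]},{"delta_pos": [0,0,0],"delta_rot": [0,0,0]},{"delta_pos": [0,0,0],"delta_rot": [0,0,0]},{"delta_pos": [0,0,0],"delta_rot": [0,0,0]},{"delta_pos": [0,0,0],"delta_rot": [0,0,0]},{"delta_pos": [0,0,0],"delta_rot": [0,0,0]}]'

```text
time_s: 4.6
eef_pos: [0.5632, 0.0655, 0.0813]
ee_rot: [180.0, 0.0, 106.1]
contact_force: [-0.3, 0.8, 7.5]
gripper_width: 0.0195
grip_force: 30.0
```

```bash
python3 go.py .5628 .0659 .18 106.5 .4615 .0465 .18 92.6
```

```text
t 4.6 pos [0.5632 0.0655 0.0813] rot [1.7995e+02 1.0000e-02 1.0613e+02] open 0.0195 grip 30.0 F [-0.3  0.8  7.5]
rz total -0.05 shift xyz total [ 0.    -0.    -0.099] m ->units [ 0.01 -0.   -1.97]
rz total 1.74 shift xyz total [-0.015 -0.102 -0.   ] m ->units [-0.3  -2.04 -0.  ]
```

Request:
play_rows --steps '[{"delta_pos": [0,0,-0.5],"delta_rot": [0,0,0]},{"delta_pos": [0,0,-0.8],"delta_rot": [0,0,0]},{"delta_pos": [0,0,-0.7],"delta_rot": [0,0,0]},{"delta_pos": [0,-0.3,0],"delta_rot": [0,0,0.85]},{"delta_pos": [-0.1,-0.6,0],"delta_rot": [0,0,0.84]},{"delta_pos": [-0.1,-0.7,0],"delta_rot": [0,0,0]},{"delta_pos": [-0.05,-0.4,0],"delta_rot": [0,0,0]},{"delta_pos": [0,0,0],"delta_rot": [0,0,0]}]'

```text
time_s: 5.4
eef_pos: [0.463, 0.0414, 0.1809]
ee_rot: [-179.9, -0.0, 92.6]
contact_force: [0.1, 0.5, -0.2]
gripper_width: 0.02
grip_force: 30.0
```

```bash
python3 go.py .4615 .0465 .18 92.6
python3 - <<'E'
from h import *
p=camera_params("wrist"); im=grab_frame("wrist"); cv2.imwrite("pics/w4.png",im)
for d in regions_of("wrist","pad_0_top"):
    v,u=np.nonzero(d["region"]); print(round(d["score"],2),d["bbox"],plane(p,(u.mean(),v.mean()),.006).round(4))
for n in ("clip_box_center","ink_bottle_center"):
    for d in regions_of("wrist",n)[:2]: print(n,d["score"],d["bbox"],fit(p,d["region"],n,0))
E
```

```text
t 5.4 pos [0.463  0.0414 0.1809] rot [-1.7991e+02 -1.0000e-02  9.2590e+01] open 0.02 grip 30.0 F [ 0.1  0.5 -0.2]
rz total -0.0 shift xyz total [ 0.005 -0.001  0.001] m ->units [ 0.1  -0.03  0.02]
0.75 [290.6, 201.6, 353.0, 251.2] [0.4629 0.0507]
clip_box_center 0.79 [482.8, 1.1, 517.5, 9.6] (array([0.55711709, 0.23115924]), np.float64(59.90046160671112), np.float64(0.9759450171821306))
clip_box_center 0.51 [293.2, 204.9, 349.7, 248.0] (array([0.4651205 , 0.03740037]), np.float64(18.33856350026845), np.float64(0.3243894048847609))
```

View pics/w4.png

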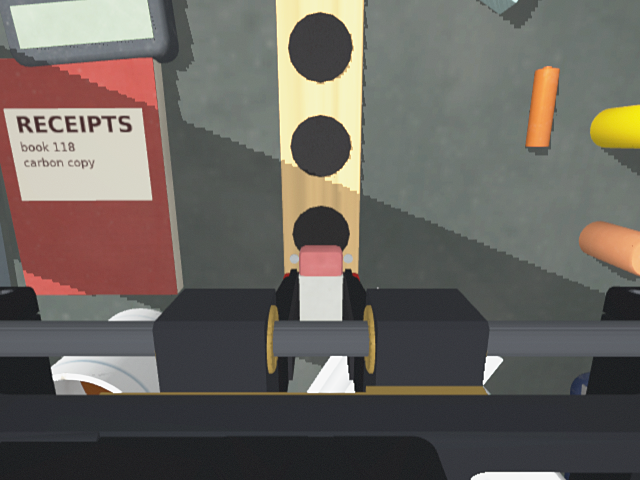

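```bash
python3 - <<'E'
from h import *
p=camera_params("wrist")
for uv in((320.5,146),(320,47.5)): print(plane(p,uv,.006))
E
python3 go.py .462 .0462 .0885 92.6
```

```text
[0.46371287 0.10848942]
[0.46060377 0.170318  ]
t 5.6 pos [0.4662 0.0416 0.1808] rot [179.94   0.    92.62] open 0.0195 grip 30.0 F [-0.1 -0.  -0.2]
rz total 0.0 shift xyz total [ 0.005 -0.004  0.092] m ->units [ 0.1  -0.08  1.85]
```

Request:
play_rows --steps '[{"delta_pos": [0.1,-0.07,0.3],"delta_rot": [0,0,0]},{"delta_pos": [0,0,0.5],"delta_rot": [0,0,0]},{"delta_pos": [0,0,0.5],"delta_rot": [0,0,0]},{"delta_pos": [0,0,0.4],"delta_rot": [0,0,0]},{"delta_pos": [0,0,0.15],"delta_rot": [0,0,0]},{"delta_pos": [0,0,0],"delta_rot": [0,0,0]},{"delta_pos": [0,0,0],"delta_rot": [0,0,0]}]'

```text
time_s: 6.3
eef_pos: [0.462, 0.0465, 0.0884]
ee_rot: [180.0, -0.0, 92.6]
contact_force: [-0.1, 0.2, 0.4]
gripper_width: 0.0196
grip_force: 30.0
```

```bash
python3 go.py .4625 .046 .088 92.6
```

```text
t 6.3 pos [0.462  0.0465 0.0884] rot [179.98  -0.    92.62] open 0.0196 grip 30.0 F [-0.1  0.2  0.4]
rz total 0.0 shift xyz total [-0.001  0.     0.   ] m ->units [-0.01  0.01  0.01]
```

Release and lift, then plan the clip box.

Request:
play_rows --hand -0.3 --steps '[{"delta_pos": [0,0,0.02],"delta_rot": [0,0,0]},{"delta_pos": [0,0,0],"delta_rot": [0,0,0]},{"delta_pos": [0,0,0],"delta_rot": [0,0,0]},{"delta_pos": [0,0,-0.1],"delta_rot": [0,0,0]},{"delta_pos": [0,0,-0.5],"delta_rot": [0,0,0]},{"delta_pos": [0,0,-0.9],"delta_rot": [0,0,0]},{"delta_pos": [0,0,-0.7],"delta_rot": [0,0,0]},{"delta_pos": [0,0,-0.2],"delta_rot": [0,0,0]}]'

```text
time_s: 7.1
eef_pos: [0.4621, 0.0464, 0.2108]
ee_rot: [179.7, 0.0, 92.6]
contact_force: [0.5, 0.2, 0.1]
gripper_width: 0.0332
grip_force: 0.0
```

```bash
python3 go.py .565 .17 .2 63 .5655 .2335 .2 62 .5655 .2335 .084 62
```

```text
t 7.1 pos [0.4621 0.0464 0.2108] rot [1.797e+02 2.000e-02 9.262e+01] open 0.0332 grip 0.0 F [0.5 0.2 0.1]
rz total 3.7 shift xyz total [0.157 0.036 0.011] m ->units [3.14 0.71 0.22]
rz total 0.12 shift xyz total [ 0.056 -0.029 -0.   ] m ->units [ 1.13 -0.59 -0.  ]
rz total -0.0 shift xyz total [0.    0.    0.116] m ->units [0.   0.   2.32]
```

Request:
play_rows --hand 0.7 --steps '[{"delta_pos": [0,0,0],"delta_rot": [0,0,0.93]},{"delta_pos": [0,0,0],"delta_rot": [0,0,0.93]},{"delta_pos": [0,0,0],"delta_rot": [0,0,0.93]},{"delta_pos": [0,0,0],"delta_rot": [0,0,0.93]},{"delta_pos": [0.8,0.2,0.1],"delta_rot": [0,0,0]},{"delta_pos": [0.8,0.2,0.1],"delta_rot": [0,0,0]},{"delta_pos": [0.8,0.2,0],"delta_rot": [0,0,0]},{"delta_pos": [0.7,0.1,0],"delta_rot": [0,0,0]}]'

```text
time_s: 7.9
eef_pos: [0.5644, 0.1698, 0.1967]
ee_rot: [-180.0, 0.0, 62.9]
contact_force: [0.0, -0.8, 0.5]
gripper_width: 0.0802
grip_force: 0.0
```

Request:
play_rows --steps '[{"delta_pos": [0,0,0],"delta_rot": [0,0,0]},{"delta_pos": [0,0,0],"delta_rot": [0,0,0]}]'

```text
time_s: 8.1
eef_pos: [0.5628, 0.1687, 0.1965]
ee_rot: [-179.9, 0.1, 62.9]
contact_force: [-0.6, 0.2, -0.3]
gripper_width: 0.0809
grip_force: 0.0
```

```bash
python3 - <<'E'
from h import *
p=camera_params("wrist"); im=grab_frame("wrist")
for n in ("clip_box_center","ink_bottle_center"):
    for d in regions_of("wrist",n)[:2]: print(n,d["score"],d["bbox"],fit(p,d["region"],n,0))
E
python3 go.py .5655 .2335 .2 62 .5655 .2335 .084 62
```

```text
clip_box_center 0.87 [251.5, 112.8, 316.9, 197.2] (array([0.56662705, 0.23274879]), np.float64(150.57791786752105), np.float64(0.9743329956095913))
ink_bottle_center 0.86 [387.3, 59.6, 462.5, 123.1] (array([0.66364382, 0.2259655 ]), np.float64(2.857075821450311), np.float64(0.8378914865460961))
t 8.2 pos [0.5627 0.1676 0.1972] rot [-1.7997e+02  3.0000e-02  6.2820e+01] open 0.0804 grip 0.0 F [-0.1  0.7 -0.9]
rz total 0.1 shift xyz total [ 0.059 -0.029 -0.003] m ->units [ 1.19 -0.57 -0.06]
rz total -0.0 shift xyz total [0.    0.    0.116] m ->units [0.   0.   2.32]
```

Request:
play_rows --steps '[{"delta_pos": [0,0,0],"delta_rot": [0,0,0.26]},{"delta_pos": [0.6,-0.28,0],"delta_rot": [0,0,0]},{"delta_pos": [0.59,-0.26,0],"delta_rot": [0,0,0]},{"delta_pos": [0,0,0.5],"delta_rot": [0,0,0]},{"delta_pos": [0,0,0.8],"delta_rot": [0,0,0]},{"delta_pos": [0,0,0.4],"delta_rot": [0,0,0]},{"delta_pos": [0,0,0],"delta_rot": [0,0,0]}]'

```text
time_s: 8.95
eef_pos: [0.5676, 0.2324, 0.1099]
ee_rot: [-179.8, 0.2, 60.7]
contact_force: [0.5, -0.6, -0.7]
gripper_width: 0.0808
grip_force: 0.0
```

```bash
python3 go.py .566 .233 .084 60.6
```

```text
t 8.9 pos [0.5676 0.2324 0.1099] rot [-179.81    0.19   60.72] open 0.0808 grip 0.0 F [ 0.5 -0.6 -0.7]
rz total 0.02 shift xyz total [-0.    -0.002  0.026] m ->units [-0.   -0.03  0.52]
```

Request:
play_rows --hand -1 --steps '[{"delta_pos": [0,-0.03,0.35],"delta_rot": [0,0,0]},{"delta_pos": [0,0,0.17],"delta_rot": [0,0,0]},{"delta_pos": [0,0,0],"delta_rot": [0,0,0]},{"delta_pos": [0,0,0],"delta_rot": [0,0,0]},{"delta_pos": [0,0,0],"delta_rot": [0,0,0]},{"delta_pos": [0,0,0],"delta_rot": [0,0,0]},{"delta_pos": [0,0,0],"delta_rot": [0,0,0]},{"delta_pos": [0,0,0],"delta_rot": [0,0,0]}]'

```text
time_s: 9.75
eef_pos: [0.5678, 0.2343, 0.0872]
ee_rot: [179.9, -0.1, 60.8]
contact_force: [-0.1, -1.6, 7.7]
gripper_width: 0.0445
grip_force: 30.0
```

```bash
python3 go.py .566 .233 .184 60.6 .460 .108 .184 92.6
```

```text
t 9.8 pos [0.5678 0.2343 0.0872] rot [ 1.7994e+02 -6.0000e-02  6.0780e+01] open 0.0445 grip 30.0 F [-0.1 -1.6  7.7]
rz total 0.02 shift xyz total [-0.002 -0.001 -0.097] m ->units [-0.04 -0.02 -1.94]
rz total -4.0 shift xyz total [-0.12  -0.112 -0.   ] m ->units [-2.4  -2.23 -0.  ]
```

Request:
play_rows --steps '[{"delta_pos": [0,0,-0.4],"delta_rot": [0,0,0]},{"delta_pos": [0,0,-0.8],"delta_rot": [0,0,0]},{"delta_pos": [0,0,-0.7],"delta_rot": [0,0,0]},{"delta_pos": [0,0,0],"delta_rot": [0,0,-0.8]},{"delta_pos": [0,0,0],"delta_rot": [0,0,-0.8]},{"delta_pos": [0,0,0],"delta_rot": [0,0,-0.8]},{"delta_pos": [0,0,0],"delta_rot": [0,0,-0.8]},{"delta_pos": [0,0,0],"delta_rot": [0,0,-0.8]}]'

```text
time_s: 10.55
eef_pos: [0.5674, 0.2342, 0.1815]
ee_rot: [180.0, -0.0, 93.0]
contact_force: [0.2, 0.3, -1.5]
gripper_width: 0.0447
grip_force: 30.0
```

Request:
play_rows --steps '[{"delta_pos": [-0.5,-0.5,0],"delta_rot": [0,0,0]},{"delta_pos": [-0.6,-0.6,0],"delta_rot": [0,0,0]},{"delta_pos": [-0.6,-0.6,0],"delta_rot": [0,0,0]},{"delta_pos": [-0.5,-0.4,0],"delta_rot": [0,0,0]},{"delta_pos": [-0.2,-0.13,0],"delta_rot": [0,0,0]},{"delta_pos": [0,0,0],"delta_rot": [0,0,0]},{"delta_pos": [0,0,0],"delta_rot": [0,0,0]},{"delta_pos": [0,0,0],"delta_rot": [0,0,0]}]'

```text
time_s: 11.35
eef_pos: [0.4628, 0.1097, 0.1812]
ee_rot: [180.0, -0.0, 92.8]
contact_force: [0.7, 0.0, -0.6]
gripper_width: 0.0449
grip_force: 30.0
```

```bash
python3 go.py .460 .109 .095 92.6
python3 - <<'E'
from h import *
p=camera_params("wrist"); im=grab_frame("wrist"); cv2.imwrite("pics/w5.png",im)
E
```

```text
t 11.3 pos [0.4628 0.1097 0.1812] rot [ 1.7995e+02 -1.0000e-02  9.2810e+01] open 0.0449 grip 30.0 F [ 0.7  0.  -0.6]
rz total 0.03 shift xyz total [-0.001 -0.003  0.086] m ->units [-0.01 -0.06  1.72]
```

View pics/w5.png

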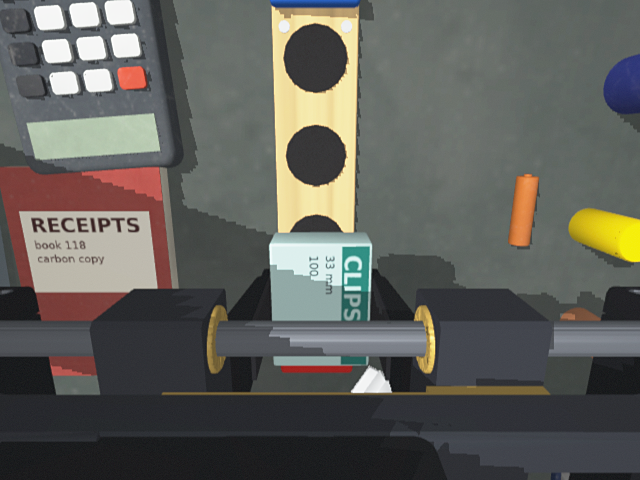

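Clip box held level, long side along the strip, with pads 2 and 3 at (316,155) and (315,58). I'll lower it.

Request:
play_rows --steps '[{"delta_pos": [0,-0.06,0.4],"delta_rot": [0,0,0]},{"delta_pos": [0,0,0.6],"delta_rot": [0,0,0]},{"delta_pos": [0,0,0.4],"delta_rot": [0,0,0]},{"delta_pos": [0,0,0.2],"delta_rot": [0,0,0]},{"delta_pos": [0,0,0.12],"delta_rot": [0,0,0]},{"delta_pos": [0,0,0],"delta_rot": [0,0,0]},{"delta_pos": [0,0,0],"delta_rot": [0,0,0]}]'

```text
time_s: 12.1
eef_pos: [0.4593, 0.109, 0.0958]
ee_rot: [180.0, -0.0, 92.8]
contact_force: [-0.8, 0.1, -1.1]
gripper_width: 0.0448
grip_force: 30.0
```

Request:
play_rows --steps '[{"delta_pos": [0,0,0.04],"delta_rot": [0,0,0]},{"delta_pos": [0,0,0],"delta_rot": [0,0,0]}]'

```text
time_s: 12.3
eef_pos: [0.4591, 0.1088, 0.0936]
ee_rot: [179.9, -0.0, 92.8]
contact_force: [0.1, 0.1, -1.0]
gripper_width: 0.0446
grip_force: 30.0
```

Request:
play_rows --hand 0.3 --steps '[{"delta_pos": [0,0,0],"delta_rot": [0,0,0]},{"delta_pos": [0,0,0],"delta_rot": [0,0,0]},{"delta_pos": [0,0,0],"delta_rot": [0,0,0]},{"delta_pos": [0,0,-0.1],"delta_rot": [0,0,0]},{"delta_pos": [0,0,-0.6],"delta_rot": [0,0,0]},{"delta_pos": [0,0,-0.9],"delta_rot": [0,0,0]},{"delta_pos": [0,0,-0.6],"delta_rot": [0,0,0]},{"delta_pos": [0,0,-0.1],"delta_rot": [0,0,0]}]'

```text
time_s: 13.1
eef_pos: [0.4597, 0.1089, 0.2117]
ee_rot: [179.7, -0.0, 92.8]
contact_force: [-0.0, -0.2, -0.8]
gripper_width: 0.0619
grip_force: 0.0
```

```bash
python3 go.py .60 .06 .21 180 .666 .052 .2 180
```

```text
t 13.1 pos [0.4597 0.1089 0.2117] rot [ 1.7968e+02 -2.0000e-02  9.2780e+01] open 0.0619 grip 0.0 F [-0.  -0.2 -0.8]
rz total -10.9 shift xyz total [-0.14  -0.049  0.002] m ->units [-2.81 -0.98  0.03]
rz total -0.0 shift xyz total [-0.066 -0.008  0.01 ] m ->units [-1.32 -0.16  0.2 ]
```

Request:
play_rows --hand 0.05 --steps '[{"delta_pos": [0,0,0],"delta_rot": [0,0,-0.95]},{"delta_pos": [0,0,0],"delta_rot": [0,0,-1]},{"delta_pos": [0,0,0],"delta_rot": [0,0,-1]},{"delta_pos": [0,0,0],"delta_rot": [0,0,-1]},{"delta_pos": [0,0,0],"delta_rot": [0,0,-1]},{"delta_pos": [0,0,0],"delta_rot": [0,0,-1]},{"delta_pos": [0,0,0],"delta_rot": [0,0,-1]},{"delta_pos": [0,0,0],"delta_rot": [0,0,-1]}]'

```text
time_s: 13.9
eef_pos: [0.4587, 0.1088, 0.2077]
ee_rot: [-180.0, -0.0, 156.7]
contact_force: [-0.9, -0.3, 0.5]
gripper_width: 0.0502
grip_force: 0.0
```

Request:
play_rows --steps '[{"delta_pos": [0,0,0],"delta_rot": [0,0,-1]},{"delta_pos": [0,0,0],"delta_rot": [0,0,-1]},{"delta_pos": [0,0,0],"delta_rot": [0,0,-1]},{"delta_pos": [0,0,0],"delta_rot": [0,0,0]}]'

```text
time_s: 14.3
eef_pos: [0.4587, 0.1088, 0.2078]
ee_rot: [180.0, -0.0, -179.5]
contact_force: [1.0, -0.6, -0.6]
gripper_width: 0.0499
grip_force: 0.0
```

```bash
python3 go.py .60 .12 .21 181 .665 .12 .21 181
python3 - <<'E'
from h import *
p=camera_params("top"); im=grab_frame("top"); cv2.imwrite("pics/t2.png",cv2.resize(im[130:400,160:560],(800,540)))
for uv in ((372,278),(445,160),(505,345)): print(uv,[plane(p,uv,z).round(3) for z in (.01,.285)])
p=camera_params("wrist"); grab_frame("wrist")
for n in ("coin_roll_center","ink_bottle_center"):
    for d in regions_of("wrist",n)[:2]: print(n,d["score"],d["bbox"],fit(p,d["region"],n,0))
E
```

```text
t 14.3 pos [0.4587 0.1088 0.2078] rot [ 1.8000e+02 -5.0000e-02 -1.7951e+02] open 0.0499 grip 0.0 F [ 1.  -0.6 -0.6]
rz total -0.06 shift xyz total [-0.141  0.009 -0.002] m ->units [-2.83  0.18 -0.04]
rz total -0.0 shift xyz total [-0.065 -0.001 -0.   ] m ->units [-1.3  -0.02 -0.  ]
(372, 278) [array([0.512, 0.001]), array([0.485, 0.031])]
(445, 160) [array([ 0.699, -0.118]), array([ 0.614, -0.051])]
(505, 345) [array([ 0.41 , -0.198]), array([ 0.415, -0.107])]
```

View pics/t2.png

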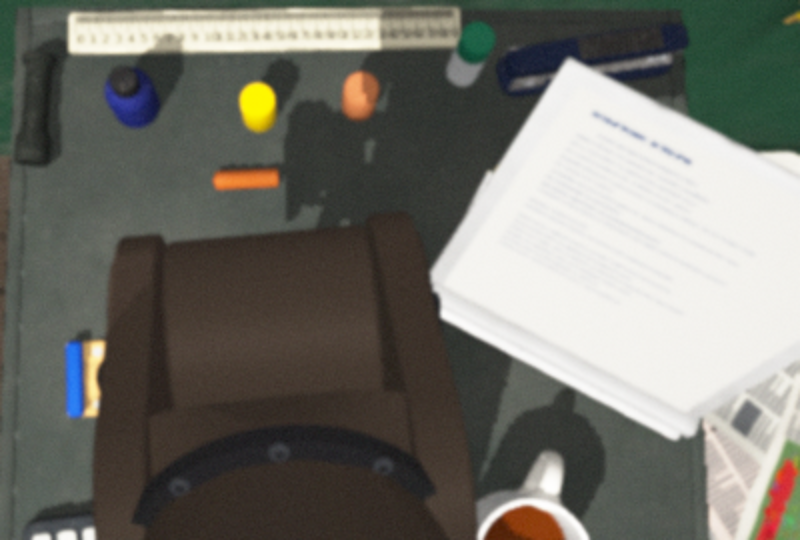

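Eraser and clip box are hidden by the arm. The copper roll is standing at (361,95) in this crop, with the sheet's upper left corner at (568,60). Approaching from the left side.

Request:
play_rows --steps '[{"delta_pos": [-0.7,0.05,0],"delta_rot": [0,0,-0.5]},{"delta_pos": [-0.8,0.05,0],"delta_rot": [0,0,0]},{"delta_pos": [-0.8,0,0],"delta_rot": [0,0,0]},{"delta_pos": [-0.8,0,0],"delta_rot": [0,0,0]},{"delta_pos": [-0.6,0,0],"delta_rot": [0,0,0]},{"delta_pos": [-0.3,0,0],"delta_rot": [0,0,0]},{"delta_pos": [0,0,0],"delta_rot": [0,0,0]},{"delta_pos": [0,0,0],"delta_rot": [0,0,0]}]'

```text
time_s: 15.3
eef_pos: [0.6576, 0.1266, 0.2077]
ee_rot: [180.0, -0.1, -175.7]
contact_force: [-0.7, -0.9, 0.2]
gripper_width: 0.0503
grip_force: 0.0
```

```bash
python3 go.py .665 .052 .21 184 .665 .052 .101 184
python3 - <<'E'
from h import *
cv2.imwrite("pics/s2.png",grab_frame("scene"))
p=camera_params("wrist"); grab_frame("wrist")
for n in ("coin_roll_center","ink_bottle_center"):
    for d in regions_of("wrist",n)[:2]: print(n,d["score"],d["bbox"],fit(p,d["region"],n,0))
E
```

```text
t 15.3 pos [0.6576 0.1266 0.2077] rot [ 1.800e+02 -7.000e-02 -1.757e+02] open 0.0503 grip 0.0 F [-0.7 -0.9  0.2]
rz total 0.04 shift xyz total [-0.002 -0.075 -0.002] m ->units [-0.04 -1.5  -0.05]
rz total -0.0 shift xyz total [-0.     0.     0.109] m ->units [-0.    0.    2.18]
coin_roll_center 0.9 [309.2, 216.1, 344.4, 263.3] (array([0.65774158, 0.1298519 ]), np.float64(8.408481831937152), np.float64(0.9208494208494209))
coin_roll_center 0.78 [191.8, 219.3, 242.4, 270.5] (array([0.66718773, 0.05103716]), np.float64(10.205104275966745), np.float64(0.9235807860262009))
ink_bottle_center 0.7 [417.5, 224.0, 493.1, 287.8] (array([0.66539861, 0.22530925]), np.float64(5.24842724143626), np.float64(0.8444214341185607))
```

View pics/s2.png

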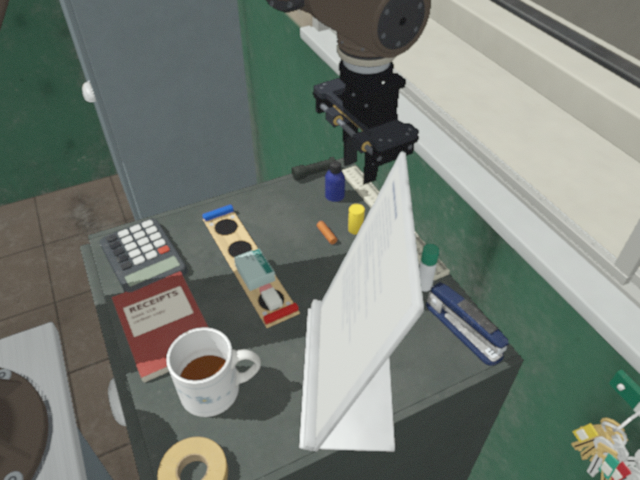

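Eraser and clip box sit on their pads (270,297 and 256,268). The arm is well above the sheet, so I'm moving over the copper roll and down.

```bash
python3 go.py .667 .0515 .21 184 .667 .0515 .101 184
```

```text
t 15.5 pos [0.6576 0.1266 0.2085] rot [ 180.     -0.   -175.64] open 0.05 grip 0.0 F [ 0.3  1.2 -0.1]
rz total 0.04 shift xyz total [-0.004 -0.076 -0.001] m ->units [-0.08 -1.51 -0.03]
rz total -0.0 shift xyz total [-0.     0.     0.109] m ->units [-0.    0.    2.18]
```

Request:
play_rows --steps '[{"delta_pos": [-0.02,-0.4,0],"delta_rot": [0,0,0]},{"delta_pos": [-0.03,-0.6,0],"delta_rot": [0,0,0]},{"delta_pos": [-0.03,-0.5,0],"delta_rot": [0,0,0]},{"delta_pos": [0,0,0],"delta_rot": [0,0,0]},{"delta_pos": [0,0,0],"delta_rot": [0,0,0]}]'

```text
time_s: 16.0
eef_pos: [0.6677, 0.052, 0.2084]
ee_rot: [180.0, 0.0, -175.7]
contact_force: [-0.4, 0.5, 0.4]
gripper_width: 0.0503
grip_force: 0.0
```

```bash
python3 go.py .667 .0515 .21 184 .667 .0515 .101 184
```

```text
t 16.0 pos [0.6677 0.052  0.2084] rot [ 179.98    0.   -175.69] open 0.0503 grip 0.0 F [-0.4  0.5  0.4]
rz total 0.04 shift xyz total [ 0.001 -0.    -0.002] m ->units [ 0.01 -0.01 -0.03]
rz total -0.0 shift xyz total [-0.     0.     0.109] m ->units [-0.    0.    2.18]
```

Request:
play_rows --steps '[{"delta_pos": [0.01,-0.01,0.4],"delta_rot": [0,0,0]},{"delta_pos": [0,0,0.6],"delta_rot": [0,0,0]},{"delta_pos": [0,0,0.6],"delta_rot": [0,0,0]},{"delta_pos": [0,0,0.4],"delta_rot": [0,0,0]},{"delta_pos": [0,0,0.15],"delta_rot": [0,0,0]},{"delta_pos": [0,0,0],"delta_rot": [0,0,0]},{"delta_pos": [0,0,0],"delta_rot": [0,0,0]}]'

```text
time_s: 16.7
eef_pos: [0.6678, 0.0521, 0.1018]
ee_rot: [180.0, 0.1, -175.6]
contact_force: [0.9, 0.4, 0.2]
gripper_width: 0.0501
grip_force: 0.0
```

Request:
play_rows --hand -1 --steps '[{"delta_pos": [0,0,0],"delta_rot": [0,0,0]},{"delta_pos": [0,0,0],"delta_rot": [0,0,0]},{"delta_pos": [0,0,0],"delta_rot": [0,0,0]},{"delta_pos": [0,0,0],"delta_rot": [0,0,0]},{"delta_pos": [0,0,0],"delta_rot": [0,0,0]},{"delta_pos": [0,0,0],"delta_rot": [0,0,0]}]'

```text
time_s: 17.3
eef_pos: [0.6677, 0.0516, 0.1012]
ee_rot: [180.0, 0.0, -175.6]
contact_force: [0.2, 0.4, 5.5]
gripper_width: 0.026
grip_force: 30.0
```

```bash
python3 go.py .665 .051 .215 184 .66 .12 .215 184 .4575 .171 .215 92.6
```

```text
t 17.3 pos [0.6677 0.0516 0.1012] rot [ 1.8000e+02  4.0000e-02 -1.7563e+02] open 0.026 grip 30.0 F [0.2 0.4 5.5]
rz total 0.05 shift xyz total [ 0.003 -0.    -0.114] m ->units [ 0.05 -0.01 -2.28]
rz total -0.0 shift xyz total [ 0.     0.069 -0.   ] m ->units [ 0.    1.38 -0.  ]
rz total 11.42 shift xyz total [ 0.06 -0.2  -0.  ] m ->units [ 1.2 -4.  -0. ]
```

Request:
play_rows --steps '[{"delta_pos": [0,0,-0.3],"delta_rot": [0,0,0]},{"delta_pos": [0,0,-0.6],"delta_rot": [0,0,0]},{"delta_pos": [0,0,-0.7],"delta_rot": [0,0,0]},{"delta_pos": [0,0,-0.6],"delta_rot": [0,0,0]},{"delta_pos": [0,0.4,-0.1],"delta_rot": [0,0,0]},{"delta_pos": [0,0.6,0],"delta_rot": [0,0,0]},{"delta_pos": [0.4,0.5,0],"delta_rot": [0,0,0]},{"delta_pos": [0.7,0.4,0],"delta_rot": [0,0,0]}]'

```text
time_s: 18.1
eef_pos: [0.6049, 0.1442, 0.2147]
ee_rot: [180.0, -0.0, -175.6]
contact_force: [-1.0, 0.4, -2.9]
gripper_width: 0.0255
grip_force: 30.0
```

Request:
play_rows --steps '[{"delta_pos": [0.8,0.3,0],"delta_rot": [0,0,0]},{"delta_pos": [0.8,0.3,0],"delta_rot": [0,0,0]},{"delta_pos": [0.8,0.2,0],"delta_rot": [0,0,0]},{"delta_pos": [0.5,0.05,0],"delta_rot": [0,0,0]},{"delta_pos": [0.1,0,0],"delta_rot": [0,0,0.5]},{"delta_pos": [0,0,0],"delta_rot": [0,0,1]},{"delta_pos": [0,0,0],"delta_rot": [0,0,1]},{"delta_pos": [0,0,0],"delta_rot": [0,0,1]}]'

```text
time_s: 18.9
eef_pos: [0.4519, 0.1737, 0.2154]
ee_rot: [-180.0, -0.1, 156.1]
contact_force: [0.0, -0.6, -1.9]
gripper_width: 0.0259
grip_force: 30.0
```

Request:
play_rows --steps '[{"delta_pos": [0,0,0],"delta_rot": [0,0,1]},{"delta_pos": [0,0,0],"delta_rot": [0,0,1]},{"delta_pos": [0,0,0],"delta_rot": [0,0,1]},{"delta_pos": [0,0,0],"delta_rot": [0,0,1]},{"delta_pos": [0,0,0],"delta_rot": [0,0,1]},{"delta_pos": [0,0,0],"delta_rot": [0,0,1]},{"delta_pos": [0,0,0],"delta_rot": [0,0,1]},{"delta_pos": [0,0,0],"delta_rot": [0,0,0.9]}]'

```text
time_s: 19.7
eef_pos: [0.4519, 0.1737, 0.2153]
ee_rot: [-179.9, 0.0, 92.9]
contact_force: [0.4, 0.3, -2.0]
gripper_width: 0.0261
grip_force: 30.0
```

```bash
python3 go.py .458 .1705 .108 92.6
```

```text
t 19.7 pos [0.4519 0.1737 0.2153] rot [-179.93    0.     92.87] open 0.0261 grip 30.0 F [ 0.4  0.3 -2. ]
rz total 0.03 shift xyz total [-0.003  0.006  0.107] m ->units [-0.07  0.12  2.15]
```

Request:
play_rows --steps '[{"delta_pos": [-0.07,0.12,0],"delta_rot": [0,0,0]},{"delta_pos": [0,0,0.4],"delta_rot": [0,0,0]},{"delta_pos": [0,0,0.6],"delta_rot": [0,0,0]},{"delta_pos": [0,0,0.6],"delta_rot": [0,0,0]},{"delta_pos": [0,0,0.4],"delta_rot": [0,0,0]},{"delta_pos": [0,0,0.13],"delta_rot": [0,0,0]},{"delta_pos": [0,0,0],"delta_rot": [0,0,0]},{"delta_pos": [0,0,0],"delta_rot": [0,0,0]}]'

```text
time_s: 20.5
eef_pos: [0.4592, 0.1701, 0.1099]
ee_rot: [180.0, -0.0, 93.3]
contact_force: [-0.4, 0.3, -1.7]
gripper_width: 0.0259
grip_force: 30.0
```

```bash
python3 go.py .458 .1705 .1074 92.6;  python3 - <<'E'
from h import *
p=camera_params("wrist"); grab_frame("wrist")
for n in ("coin_roll_center","ink_bottle_center"):
    for d in regions_of("wrist",n)[:2]: print(n,d["score"],d["bbox"],fit(p,d["region"],n,.006 if n[0]=="c" else 0))
E
```

```text
t 20.5 pos [0.4592 0.1701 0.1099] rot [ 1.7995e+02 -1.0000e-02  9.3250e+01] open 0.0259 grip 30.0 F [-0.4  0.3 -1.7]
rz total 0.08 shift xyz total [ 0.    -0.001  0.002] m ->units [ 0.01 -0.02  0.05]
coin_roll_center 0.77 [291.1, 251.3, 348.9, 325.2] (array([0.4595503 , 0.17112741]), np.float64(4.354842847362057), np.float64(0.7888240574506283))
```

Request:
play_rows --steps '[{"delta_pos": [0,0,0.05],"delta_rot": [0,0,0]},{"delta_pos": [0,0,0],"delta_rot": [0,0,0]}]'

```text
time_s: 20.85
eef_pos: [0.459, 0.17, 0.107]
ee_rot: [179.9, -0.0, 93.2]
contact_force: [1.8, 0.7, -1.0]
gripper_width: 0.0259
grip_force: 30.0
```

Request:
play_rows --hand 0 --steps '[{"delta_pos": [0,0,0],"delta_rot": [0,0,0]},{"delta_pos": [0,0,0],"delta_rot": [0,0,0]},{"delta_pos": [0,0,0],"delta_rot": [0,0,0]},{"delta_pos": [0,0,-0.1],"delta_rot": [0,0,0]},{"delta_pos": [0,0,-0.6],"delta_rot": [0,0,0]},{"delta_pos": [0,0,-0.9],"delta_rot": [0,0,0]},{"delta_pos": [0,0,-0.6],"delta_rot": [0,0,0]},{"delta_pos": [0,0,-0.1],"delta_rot": [0,0,0]}]'

```text
time_s: 21.65
eef_pos: [0.4596, 0.1701, 0.2253]
ee_rot: [179.7, -0.1, 93.2]
contact_force: [1.6, 0.1, -0.1]
gripper_width: 0.0477
grip_force: 0.0
```

Request:
play_rows --hand 0.3 --steps '[{"delta_pos": [0,0,0],"delta_rot": [0,0,-1]},{"delta_pos": [0,0,0],"delta_rot": [0,0,-1]},{"delta_pos": [0,0,0],"delta_rot": [0,0,-1]},{"delta_pos": [0,0,0],"delta_rot": [0,0,-1]},{"delta_pos": [0,0,0],"delta_rot": [0,0,-1]},{"delta_pos": [0,0,0],"delta_rot": [0,0,-1]},{"delta_pos": [0,0,0],"delta_rot": [0,0,-1]},{"delta_pos": [0,0,0],"delta_rot": [0,0,-1]}]'

```text
time_s: 22.45
eef_pos: [0.4586, 0.1698, 0.2212]
ee_rot: [-180.0, -0.0, 157.5]
contact_force: [-0.0, -0.2, 0.3]
gripper_width: 0.062
grip_force: 0.0
```

Request:
play_rows --steps '[{"delta_pos": [0,0,0],"delta_rot": [0,0,-1]},{"delta_pos": [0,0,0],"delta_rot": [0,0,-1]},{"delta_pos": [0,0,0],"delta_rot": [0,0,-0.8]},{"delta_pos": [0,0,0],"delta_rot": [0,0,0]}]'

```text
time_s: 22.85
eef_pos: [0.4586, 0.1698, 0.2213]
ee_rot: [-180.0, -0.1, 179.7]
contact_force: [-0.5, 0.3, -0.1]
gripper_width: 0.062
grip_force: 0.0
```

```bash
python3 go.py .60 .225 .225 180 .6645 .2255 .225 180;  python3 - <<'E'
from h import *
p=camera_params("wrist"); grab_frame("wrist")
for n in ("coin_roll_center","ink_bottle_center"):
    for d in regions_of("wrist",n)[:2]: print(n,d["score"],d["bbox"],fit(p,d["region"],n,.006 if n[0]=="c" else 0))
E
```

```text
t 22.9 pos [0.4586 0.1698 0.2213] rot [-1.7999e+02 -5.0000e-02  1.7966e+02] open 0.062 grip 0.0 F [-0.5  0.3 -0.1]
rz total -0.04 shift xyz total [-0.141  0.055 -0.004] m ->units [-2.83  1.1  -0.07]
rz total -0.0 shift xyz total [-0.064  0.001 -0.   ] m ->units [-1.29  0.01 -0.  ]
coin_roll_center 0.68 [302.1, 212.5, 337.0, 260.7] (array([0.45886116, 0.17029054]), np.float64(9.320459665015346), np.float64(0.9265805574439157))
coin_roll_center 0.16 [140.6, 218.4, 196.6, 250.7] (array([0.45544379, 0.0560079 ]), np.float64(8.030364867446368), np.float64(0.6640037593984962))
ink_bottle_center 0.19 [302.8, 212.7, 337.6, 262.8] (array([0.45250633, 0.17104605]), np.float64(15.35080535471745), np.float64(0.5255847953216374))
```

Request:
play_rows --steps '[{"delta_pos": [-0.6,0.3,0],"delta_rot": [0,0,0]},{"delta_pos": [-0.8,0.3,0],"delta_rot": [0,0,0]},{"delta_pos": [-0.8,0.3,0],"delta_rot": [0,0,0]},{"delta_pos": [-0.8,0.2,0],"delta_rot": [0,0,0]},{"delta_pos": [-0.7,0,0],"delta_rot": [0,0,0]},{"delta_pos": [-0.4,0,0],"delta_rot": [0,0,0]},{"delta_pos": [0,0,0],"delta_rot": [0,0,0]},{"delta_pos": [0,0,0],"delta_rot": [0,0,0]}]'

```text
time_s: 23.8
eef_pos: [0.6636, 0.2233, 0.221]
ee_rot: [-180.0, -0.1, 179.5]
contact_force: [-1.2, 0.5, 0.3]
gripper_width: 0.0618
grip_force: 0.0
```

```bash
python3 go.py .6645 .2255 .225 180 .6645 .2255 .104 180;  python3 - <<'E'
from h import *
p=camera_params("wrist"); grab_frame("wrist")
for n in ("ink_bottle_center",):
    for d in regions_of("wrist",n)[:2]: print(n,d["score"],d["bbox"],fit(p,d["region"],n,.006 if n[0]=="c" else 0))
E
```

```text
t 23.8 pos [0.6636 0.2233 0.221 ] rot [-1.7999e+02 -8.0000e-02  1.7949e+02] open 0.0618 grip 0.0 F [-1.2  0.5  0.3]
rz total -0.06 shift xyz total [-0.001  0.002 -0.004] m ->units [-0.02  0.04 -0.08]
rz total -0.0 shift xyz total [0.    0.    0.121] m ->units [0.   0.   2.42]
ink_bottle_center 0.75 [299.9, 207.9, 351.5, 265.3] (array([0.66316368, 0.22627908]), np.float64(7.1273299894996205), np.float64(0.8653429602888086))
```

Request:
play_rows --steps '[{"delta_pos": [-0.02,0.05,0.3],"delta_rot": [0,0,0]},{"delta_pos": [0,0,0.6],"delta_rot": [0,0,0]},{"delta_pos": [0,0,0.6],"delta_rot": [0,0,0]},{"delta_pos": [0,0,0.5],"delta_rot": [0,0,0]},{"delta_pos": [0,0,0.3],"delta_rot": [0,0,0]},{"delta_pos": [0,0,0],"delta_rot": [0,0,0]},{"delta_pos": [0,0,0],"delta_rot": [0,0,0]}]'

```text
time_s: 24.6
eef_pos: [0.6653, 0.2261, 0.1073]
ee_rot: [180.0, 0.0, 179.6]
contact_force: [0.5, -0.1, 0.0]
gripper_width: 0.0621
grip_force: 0.0
```

Request:
play_rows --hand -1 --steps '[{"delta_pos": [0,0,0],"delta_rot": [0,0,0]},{"delta_pos": [0,0,0],"delta_rot": [0,0,0]},{"delta_pos": [0,0,0],"delta_rot": [0,0,0]},{"delta_pos": [0,0,0],"delta_rot": [0,0,0]},{"delta_pos": [0,0,0],"delta_rot": [0,0,0]},{"delta_pos": [0,0,0],"delta_rot": [0,0,0]}]'

```text
time_s: 25.2
eef_pos: [0.6654, 0.226, 0.1073]
ee_rot: [180.0, 0.0, 179.6]
contact_force: [-0.3, -0.1, 6.3]
gripper_width: 0.036
grip_force: 30.0
```

Request:
play_rows --steps '[{"delta_pos": [0,0,-0.3],"delta_rot": [0,0,0]},{"delta_pos": [0,0,-0.6],"delta_rot": [0,0,0]},{"delta_pos": [0,0,-0.7],"delta_rot": [0,0,0]},{"delta_pos": [0,0,-0.6],"delta_rot": [0,0,0]},{"delta_pos": [0,0,-0.2],"delta_rot": [0,0,0]}]'

```text
time_s: 25.7
eef_pos: [0.6658, 0.226, 0.2308]
ee_rot: [179.9, 0.3, 179.6]
contact_force: [0.3, 0.4, -1.5]
gripper_width: 0.0358
grip_force: 30.0
```

```bash
python3 go.py .455 .232 .23 180
```

```text
t 25.7 pos [0.6658 0.226  0.2308] rot [179.93   0.27 179.58] open 0.0358 grip 30.0 F [ 0.3  0.4 -1.5]
rz total -0.05 shift xyz total [0.211 0.006 0.001] m ->units [4.22 0.12 0.02]
```

Request:
play_rows --steps '[{"delta_pos": [0.4,0.1,0],"delta_rot": [0,0,0]},{"delta_pos": [0.7,0,0],"delta_rot": [0,0,0]},{"delta_pos": [0.8,0,0],"delta_rot": [0,0,0]},{"delta_pos": [0.8,0,0],"delta_rot": [0,0,0]},{"delta_pos": [0.8,0,0],"delta_rot": [0,0,0]},{"delta_pos": [0.5,0,0],"delta_rot": [0,0,0]},{"delta_pos": [0.22,0,0],"delta_rot": [0,0,0]},{"delta_pos": [0,0,0],"delta_rot": [0,0,0.6]}]'

```text
time_s: 26.5
eef_pos: [0.4534, 0.2325, 0.2267]
ee_rot: [-180.0, -0.0, 174.8]
contact_force: [1.1, 0.0, -0.9]
gripper_width: 0.0357
grip_force: 30.0
```

Request:
play_rows --steps '[{"delta_pos": [0,0,0],"delta_rot": [0,0,1]},{"delta_pos": [0,0,0],"delta_rot": [0,0,1]},{"delta_pos": [0,0,0],"delta_rot": [0,0,1]},{"delta_pos": [0,0,0],"delta_rot": [0,0,1]},{"delta_pos": [0,0,0],"delta_rot": [0,0,1]},{"delta_pos": [0,0,0],"delta_rot": [0,0,1]},{"delta_pos": [0,0,0],"delta_rot": [0,0,1]},{"delta_pos": [0,0,0],"delta_rot": [0,0,1]}]'

```text
time_s: 27.3
eef_pos: [0.455, 0.2324, 0.2264]
ee_rot: [-180.0, 0.0, 110.4]
contact_force: [0.6, 0.3, -0.8]
gripper_width: 0.0358
grip_force: 30.0
```

Request:
play_rows --steps '[{"delta_pos": [0,0,0],"delta_rot": [0,0,1]},{"delta_pos": [0,0,0],"delta_rot": [0,0,0.8]},{"delta_pos": [0,0,0],"delta_rot": [0,0,0.5]},{"delta_pos": [0,0,0],"delta_rot": [0,0,0]}]'

```text
time_s: 27.7
eef_pos: [0.4549, 0.2324, 0.2264]
ee_rot: [-180.0, -0.0, 92.3]
contact_force: [1.0, 0.1, -1.4]
gripper_width: 0.036
grip_force: 30.0
```

```bash
python3 go.py .455 .232 .1145 92.6
```

```text
t 27.7 pos [0.4549 0.2324 0.2264] rot [-179.99   -0.     92.31] open 0.036 grip 30.0 F [ 1.   0.1 -1.4]
rz total -0.04 shift xyz total [-0.     0.     0.112] m ->units [-0.01  0.    2.24]
```

Request:
play_rows --steps '[{"delta_pos": [0,0,0.4],"delta_rot": [0,0,0]},{"delta_pos": [0,0,0.6],"delta_rot": [0,0,0]},{"delta_pos": [0,0,0.6],"delta_rot": [0,0,0]},{"delta_pos": [0,0,0.4],"delta_rot": [0,0,0]},{"delta_pos": [0,0,0.2],"delta_rot": [0,0,0]},{"delta_pos": [0,0,0],"delta_rot": [0,0,0]},{"delta_pos": [0,0,0],"delta_rot": [0,0,0]}]'

```text
time_s: 28.4
eef_pos: [0.4547, 0.2326, 0.1172]
ee_rot: [180.0, -0.0, 92.4]
contact_force: [1.0, -0.6, -0.9]
gripper_width: 0.0357
grip_force: 30.0
```

Request:
play_rows --steps '[{"delta_pos": [0,0,0.07],"delta_rot": [0,0,0]},{"delta_pos": [0,0,0],"delta_rot": [0,0,0]},{"delta_pos": [0,0,0],"delta_rot": [0,0,0]}]'

```text
time_s: 28.7
eef_pos: [0.4544, 0.2325, 0.1137]
ee_rot: [180.0, -0.0, 92.4]
contact_force: [-0.2, 0.7, -1.7]
gripper_width: 0.036
grip_force: 30.0
```

Request:
play_rows --hand 0.3 --steps '[{"delta_pos": [0,0,0],"delta_rot": [0,0,0]},{"delta_pos": [0,0,0],"delta_rot": [0,0,0]},{"delta_pos": [0,0,0],"delta_rot": [0,0,0]},{"delta_pos": [0,0,-0.1],"delta_rot": [0,0,0]},{"delta_pos": [0,0,-0.6],"delta_rot": [0,0,0]},{"delta_pos": [0,0,-0.9],"delta_rot": [0,0,0]},{"delta_pos": [0,0,-0.9],"delta_rot": [0,0,0]},{"delta_pos": [0,0,-0.5],"delta_rot": [0,0,0]}]'

```text
time_s: 29.5
eef_pos: [0.4545, 0.2326, 0.2669]
ee_rot: [179.8, -0.1, 92.4]
contact_force: [-0.4, -0.0, -0.8]
gripper_width: 0.0616
grip_force: 0.0
```

Request:
play_rows --steps '[{"delta_pos": [0.6,0,0],"delta_rot": [0,0,0]},{"delta_pos": [0.9,0,0],"delta_rot": [0,0,0]},{"delta_pos": [0.9,0,0],"delta_rot": [0,0,0]},{"delta_pos": [0.9,0,0],"delta_rot": [0,0,0]},{"delta_pos": [0.9,0,0],"delta_rot": [0,0,0]},{"delta_pos": [0.9,0,0],"delta_rot": [0,0,0]},{"delta_pos": [0.5,0,0],"delta_rot": [0,0,0]},{"delta_pos": [0,0,0],"delta_rot": [0,0,0]}]'

```text
time_s: 30.3
eef_pos: [0.4417, 0.5148, 0.2629]
ee_rot: [-180.0, -0.0, 92.5]
contact_force: [-0.4, -0.7, -1.0]
gripper_width: 0.0614
grip_force: 0.0
```

```bash
python3 go.py .455 .5 .23 92
python3 - <<'E'
from h import *
p=camera_params("top"); im=grab_frame("top"); cv2.imwrite("pics/t3.png",cv2.resize(im[130:400,160:560],(800,540)))
for n in M:
    for d in regions_of("top",n)[:2]: print(n,d["score"],d["bbox"],fit(p,d["region"],n,.004 if n=="end_red" else .006))
E
```

```text
t 30.3 pos [0.4417 0.5148 0.2629] rot [-1.800e+02 -2.000e-02  9.254e+01] open 0.0614 grip 0.0 F [-0.4 -0.7 -1. ]
rz total 0.07 shift xyz total [-0.015  0.013  0.033] m ->units [-0.31  0.26  0.66]
eraser_center 0.65 [325.6, 305.0, 357.8, 319.4] (array([0.45992823, 0.04712276]), np.float64(2.8235859201899443), np.float64(0.9241379310344827))
clip_box_center 0.81 [283.9, 297.0, 327.5, 332.9] (array([0.45714177, 0.10557734]), np.float64(4.609875589547694), np.float64(0.9603658536585366))
coin_roll_center 0.9 [279.3, 171.2, 296.3, 196.7] (array([0.65357148, 0.12865666]), np.float64(4.247813999185513), np.float64(0.8814432989690721))
coin_roll_center 0.73 [252.7, 303.9, 271.7, 319.6] (array([0.45780839, 0.16803357]), np.float64(7.916024648362896), np.float64(0.8707692307692307))
ink_bottle_center 0.73 [203.9, 305.9, 228.1, 328.7] (array([0.45307365, 0.23101264]), np.float64(5.315187853824919), np.float64(0.85997171145686))
end_red 0.69 [363.7, 287.3, 371.4, 332.5] (array([0.4628749, 0.0104738]), np.float64(4.225636805422482), np.float64(0.904))
```

View pics/t3.png

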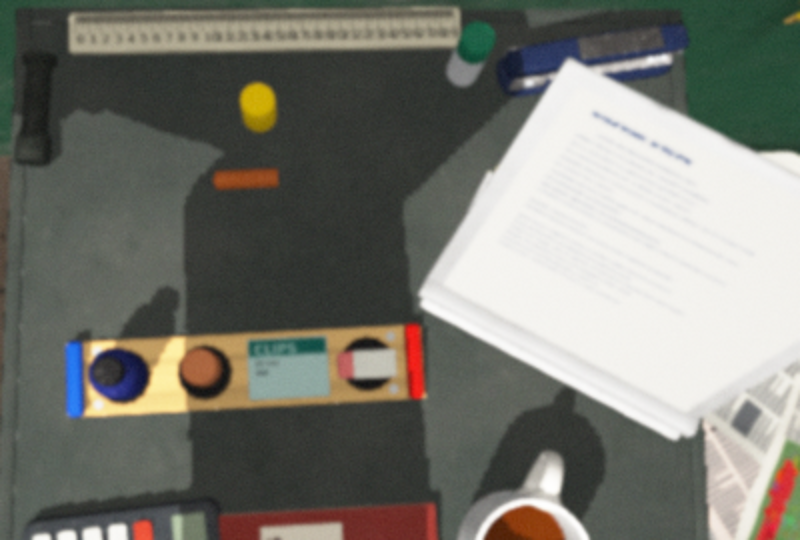

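All four stand centred on their pads, from red to blue: eraser (368,363), clip box (288,368), roll (205,370), bottle (118,375). Each is within about 3 mm of its pad centre as measured by the top camera. Handing in.

```bash
python3 -c "
from cell import *
print(hand_in())"
```

```text
the job is handed in; nothing more can be done
None
```

The job is handed in: from the red end, the eraser, clip box, copper coin roll and ink bottle each stand on their own pad, released. The last top-camera check put each within about 3 mm of its pad's centre, at about 30 s of the allowed 102 s; the verdict itself was not reported back.

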